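# Square up a leaf pack in its jig and pin it

## Robot

A 6-joint arm with a two-finger parallel gripper is mounted at the origin on a cart in front of the work surface, level with it; the furniture and walls round the work are solid. World frame = base frame: x ahead of the robot, y to its left, z up, the work surface at z = 0. Lengths are in m, angles in rad, forces in N, time in s.
With the tool pointing down it reaches from about 0.35 to 0.85 m from the base axis. Payload 8.1 kg.
Tool frame: the origin (TCP) lies at the very end of the fingers, on their centre line; the grasp point (between the pads) lies 19 mm behind it; z points along the fingers, y is the line along which they close (so a half turn about z gives the same grasp; the last joint's range is limited). The gripper opens to 93 mm and grips with 3 to 60 N. Pads are 15 mm wide; open, the fingers measure 128 mm over their backs; the gripper's body (75 mm by 188 mm) begins 65 mm behind the grasp point.
Start: joints at [1.061, 0.13, 1.488, -0, 1.523, -0.085], TCP at [0.247, 0.547, 0.219] pointing down, gripper open.
Joint ranges: [-2.96, 2.96], [-0.89, 2.26], [0.02, 2.5], [-1.34, 4.48], [0, 2.73], [-2.66, 2.66]. Speed limits (rad/s): [2.39, 2.39, 2.79, 3.14, 3.14, 3.14].

## Interface

Orientations are given as [roll, pitch, yaw] about the fixed x, y, z axes, in that order (R = Rz(yaw) Ry(pitch) Rx(roll)).
In Python, from rig import * gives the robot as it stands.
- The arm moves only by the tool step_arm, never from a script. Its argument "plan" is a list of rows, each a list of 7 numbers: the shift along the tool's x, y, z normalised to -1 to 1, where 1 is 30 mm, then the turn, a rotation vector about the tool's x, y, z normalised to -1 to 1, where 1 is 8 degrees, then the gripper command: -1 is fully open, 1 is shut, values between are in proportion. In form: [[dx, dy, dz, ax, ay, az, grip], ...]. A call has 1 to 10 rows; each row shifts and turns the commanded pose from where the row before left it, along the tool's axes as they then stand; what a row does not reach is not made up. A row lasts 1/10 s, in which the tool goes at most 50 mm and 8.59 degrees, less where a joint would pass 70% of its speed; a pose out of reach is approached as far as the arm can. A call with a number of a shift or a turn outside -1 to 1 is refused whole. A call with a gripper value outside its range is refused whole. The fingers move at their own pace and stop on an object; "squeeze" is the grip in N (left out, the last holds). Time passes only in rows, so rows that do not move let the fingers close. It gives the time, the measured TCP pose, the force, the opening and the grip force at its end, in the units of the state.
- observe(): the state, without advancing time (a new reading comes with each control period).
- grab_frame(name): name is "side" or "top" or "wrist"; returns the picture (400x640x3 uint8, red, green, blue); there is no depth.
- calibration(name): a dict with "intrinsics" (3x3 intrinsics, pixels), "cam_to_world" (4x4, takes a point from camera to world coordinates); the wrist camera has in their place "tool_from_camera" (4x4, takes a point from camera to tool coordinates, whose origin is the TCP and whose axes are the flange's). Camera axes: x right, y down, z forward; pixel columns grow to the right and rows downward; lengths in m; the calibration is good to about 2 mm. A picture is of the moment at which its call begins: read the wrist's pose just before it. calibration takes no time and is no camera call.
- job_done(): hands the job in; it is judged then, once.
The state is a dict: "t": time; "joint_pos": joint angles; "joint_vel": joint speeds; "tau": joint torques, N m; "ee_pos": TCP position; "ee_rot": TCP orientation; "force": force on the tool from outside, world axes, zero at the start; "moment": the same for the moment, N m; "width": finger opening in m; "grasp_force": force on a finger pad.
Only numpy, scipy, OpenCV 4.12 (cv2) and the standard library are available. Lean on these libraries where they do the work, as an engineer would, in place of code of your own. Each camera call takes 0.05 s, during which the arm holds its last target. There are 200 camera calls.

## Task

Gently slide the three loose leaves in the jig's channel together until they are all home against the stop, feeling for it without ramming it, so that their holes line up over the bore. Then take the pin with the red grip from its wooden block and pass it down through all three leaves into the bore, without forcing it, until its collar lies flat on the top leaf, and let go. Leave the other things on the counter where they are.

Things in the scene. Friction and masses are not known exactly. Their poses are not given: they have to be found in the camera images.
- jig: Fixed jig: blue base plate 140 x 100 x 8 mm, from x = -55 to +85 mm, with two grey guide walls (x = -30 to +70 mm, 10 mm thick, tops 45 mm above the counter) that form a channel 45 mm wide along its x axis. Origin: on the counter under the channel's centre line; +x along the channel, away from the robot, towards the stop; z up.
- channel_floor (a point): Point on the channel's centre line above the jig's origin, 28 mm above the counter: the height of the dark saddle's floor, on which the leaves lie. The saddle sits in the channel, locked by friction (holds well over 25 N). Its floor is 20 mm thick and ends 92 mm before the stop face.
- stop_middle (a point): Middle of the stretch where the stop face can be: jig x = +54 mm, 37 mm above the counter. The stop is the saddle's upright far end, 44 mm wide, top 53 mm high. Its flat near face is within 6 mm before or behind this point, differing each time and not measured: find it by feel or sight. The saddle's through bore, 13 mm wide, 20 mm deep, is on the centre line 40 mm before the face.
- pin: Hand pin, 0.1 kg, 90 mm: from the tip a cone 10 mm long (5 mm wide at its end), steel shank 11 mm in diameter to 36 mm, collar 24 mm in diameter from 36 to 40 mm, plain red round grip 14 mm in diameter from 40 to 90 mm. Origin: end of the tip; z towards the grip. It starts upright in the pin block, collar on the block's top. Fully home in the jig its tip is 10 mm above the counter.
- pin_collar (a point): Point on the pin's axis at the underside of the collar, 36 mm from the tip's end.
- pin_block: Fixed light wooden block 60 x 60 x 45 mm that holds the pin in a loose hole 13.5 mm wide and 40 mm deep in the middle of its top. Origin: centre of its underside, z up.
- grease_tin: Bystander: round grease tin, green with a grey lid, 73 mm in diameter, 48 mm high; origin under its centre.
- bush_steel: Bystander: grey steel bush (short tube) standing on end, 24 mm in diameter, 26 mm high; origin under its centre.
- spanner: Bystander: open spanner lying flat, 30 x 180 x 6 mm, long along its own y; origin under its centre.
- oil_bottle: Bystander: pale oil bottle with a red spout, 47 mm wide, 139 mm high; origin under its centre.
- tape_measure: Bystander: yellow and black tape measure, 32 x 80 x 62 mm; origin under its centre.
- leaf_1: Loose leaf, the lowest, steel grey of a stack of three: plate 100 x 44 x 6 mm, 0.1 kg, oiled, with 0.6 mm play between the walls; the pack slides with 1 to 3 N. Underside 28 mm above the counter; origin at its centre, +x along its length to the stop. Far end x = +50; near end x = -50 sticks out of walls and off the saddle floor, free to push. It starts 6 to 30 mm short of the stop, each leaf differently.
- leaf_1_hole (a point): Centre of that leaf's vertical round hole, 13 mm in diameter, 10 mm towards the stop from the leaf's centre, at half its thickness. When the leaf is home against the stop its hole lies over the saddle's bore.
- leaf_2: Loose leaf, the middle, brass yellow of a stack of three: plate 100 x 44 x 6 mm, 0.1 kg, oiled, with 0.6 mm play between the walls; the pack slides with 1 to 3 N. Underside 34 mm above the counter; origin at its centre, +x along its length to the stop. Far end x = +50; near end x = -50 sticks out of walls and off the saddle floor, free to push. It starts 6 to 30 mm short of the stop, each leaf differently.
- leaf_2_hole (a point): Centre of that leaf's vertical round hole, 13 mm in diameter, 10 mm towards the stop from the leaf's centre, at half its thickness. When the leaf is home against the stop its hole lies over the saddle's bore.
- leaf_3: Loose leaf, the top, reddish copper of a stack of three: plate 100 x 44 x 6 mm, 0.1 kg, oiled, with 0.6 mm play between the walls; the pack slides with 1 to 3 N. Underside 40 mm above the counter; origin at its centre, +x along its length to the stop. Far end x = +50; near end x = -50 sticks out of walls and off the saddle floor, free to push. It starts 6 to 30 mm short of the stop, each leaf differently.
- leaf_3_hole (a point): Centre of that leaf's vertical round hole, 13 mm in diameter, 10 mm towards the stop from the leaf's centre, at half its thickness. When the leaf is home against the stop its hole lies over the saddle's bore.
Not all that is in view belongs to the job. There is more than one size of the pin; the one meant has the size given above.

How it is judged:
By the outcome, as a careful person would: the job done as asked, in the order asked, and still so for the second after the job is handed in, with the robot touching nothing.
It also fails if it takes over 58 s, if anything falls off the work surface, if the arm or the gripper's body presses on something with over 40 N, if the wrist force passes 120 N, or if a joint passes its speed limit or range.

## Working session

There is one attempt and no reset: what is moved stays moved. The work goes in short steps, Python scripts to look and compute and a tool call to move; the robot and the scene stay as the last step left them, time stands still between calls to the robot, and variables do not carry over. Pictures are saved under pics/ and viewed, at most 10 in all, crops included, and the job is handed in when it is done.

Besides the shell and the picture viewer there is one more tool, called as name(argument=value, ...), one argument or row to a line, values as JSON. step_arm: Moves the arm, as the interface text tells. Its arguments: {"type":"object","properties":{"plan":{"type":"array"},"squeeze":{"type":"number"}},"required":["plan"]}

```bash
mkdir -p pics; ls
python3 - <<'E'
from rig import *
import cv2, numpy as np
s=observe(); print({k:np.round(v,3) for k,v in s.items()})
for n in("top","side"):
    f=grab_frame(n); cv2.imwrite(f"pics/{n}0.png",f[:,:,::-1])
    c=calibration(n); print(n,np.round(c["intrinsics"],1).tolist(),np.round(c["cam_to_world"],3).tolist())
print(np.round(calibration("wrist")["tool_from_camera"],3).tolist(),calibration("wrist")["intrinsics"])
a=[cv2.imread(f"pics/{n}0.png") for n in("top","side")]
E
```

```text
pics
{'t': np.float64(0.0), 'joint_pos': array([ 1.061,  0.131,  1.489,  0.   ,  1.523, -0.085]), 'joint_vel': array([-0.   ,  0.001, -0.   , -0.001, -0.001, -0.001]), 'tau': array([-2.0000e-03, -5.5981e+01, -4.9177e+01,  7.7000e-02,  3.5000e-02,
       -0.0000e+00]), 'ee_pos': array([0.247, 0.546, 0.218]), 'ee_rot': array([-3.14 , -0.   ,  2.717]), 'force': array([-0.356, -0.309, -1.013]), 'moment': array([ 0.014, -0.019, -0.015]), 'grasp_force': np.float64(0.0), 'width': np.float64(0.093)}
top [[468.6, 0.0, 316.3], [0.0, 468.6, 203.9], [0.0, 0.0, 1.0]] [[0.019, -0.984, 0.175, 0.256], [-0.999, -0.024, -0.026, -0.105], [0.03, -0.174, -0.984, 1.379], [0.0, 0.0, 0.0, 1.0]]
side [[419.6, 0.0, 325.7], [0.0, 419.6, 201.9], [0.0, 0.0, 1.0]] [[-0.998, 0.05, -0.038, 0.557], [0.06, 0.577, -0.815, 0.861], [-0.019, -0.816, -0.578, 0.775], [0.0, 0.0, 0.0, 1.0]]
[[-0.0, -0.964, -0.267, 0.074], [1.0, -0.0, 0.0, -0.001], [-0.0, -0.267, 0.964, -0.166], [0.0, 0.0, 0.0, 1.0]] [[283.54340805   0.         317.76773333]
 [  0.         283.54340805 202.79681519]
 [  0.           0.           1.        ]]
```

View pics/top0.png

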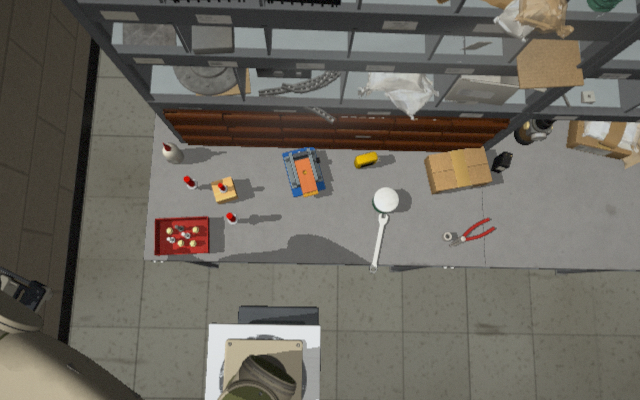

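View pics/side0.png

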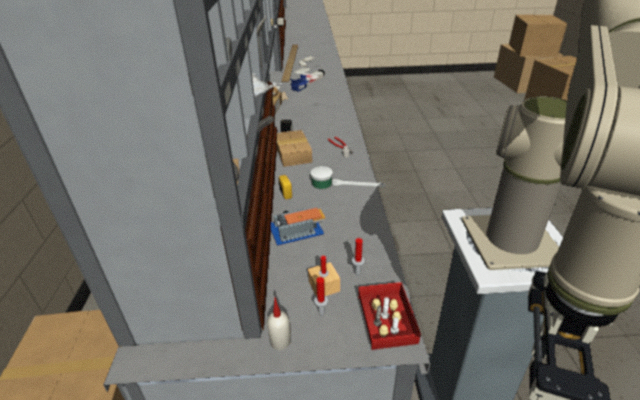

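The target should be the pin in the wooden block at top (223,189). Two other red-grip pins stand free at (190,183) and (232,218). I'll enlarge a crop to confirm.

```bash
cat > h.py <<'E'
from rig import *
import cv2, numpy as np
def ray(n,u,v,z):
    c=calibration(n);K=c["intrinsics"];T=np.array(c["cam_to_world"])
    if n=="wrist":pass
    d=T[:3,:3]@np.linalg.solve(K,[u,v,1]);o=T[:3,3]
    return o+d*(z-o[2])/d[2]
def proj(n,p):
    c=calibration(n);T=np.linalg.inv(c["cam_to_world"]);q=T[:3,:3]@np.array(p)+T[:3,3];q=c["intrinsics"]@q;return q[:2]/q[2]
E
python3 - <<'E'
from h import *
t=cv2.imread("pics/top0.png")[140:235,170:340]; s=cv2.imread("pics/side0.png")[195:320,255:385]
t=cv2.resize(t,None,fx=4.6,fy=4.6,interpolation=cv2.INTER_CUBIC)
cv2.imwrite("pics/tc.png",t)
cv2.imwrite("pics/sc.png",cv2.resize(s,None,fx=4.6,fy=4.6,interpolation=cv2.INTER_CUBIC))
for nm,u,v,z in [("block",224,190,.045),("jig",303,173,.03),("pinA",190,183,.05),("pinB",232,218,.05),("tin",386,200,.048),("bush",447,237,.02),("tape",366,160,.06),("bottle",171,152,.1),("drawer",320,150,0)]: print(nm,ray("top",u,v,z).round(3))
for nm,u,v,z in [("pintop",323,258,.1),("A",320,278,.1),("B",359,240,.1)]: print(nm,ray("side",u,v,z).round(3))
E
```

```text
block [0.527 0.126 0.045]
jig [ 0.588 -0.101  0.03 ]
pinA [0.545 0.224 0.05 ]
pinB [0.446 0.099 0.05 ]
tin [ 0.509 -0.343  0.048]
bush [ 0.408 -0.528  0.02 ]
tape [ 0.624 -0.283  0.06 ]
bottle [0.621 0.27  0.1  ]
drawer [ 0.668 -0.151  0.   ]
pintop [0.532 0.136 0.1  ]
A [0.542 0.2   0.1  ]
B [0.44  0.079 0.1  ]
```

View pics/tc.png

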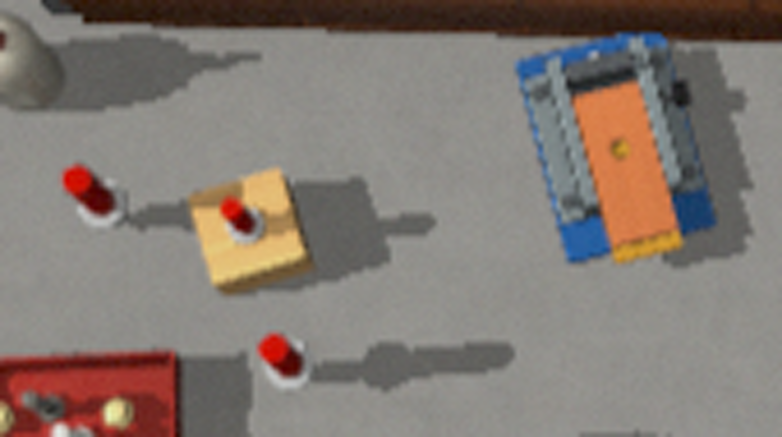

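View pics/sc.png

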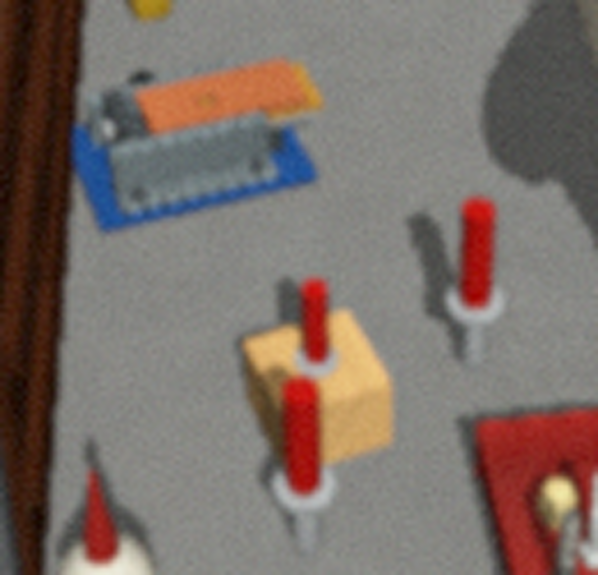

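The crop shows pin A at top (190,183) and pin B at (232,218). Both stand free and look larger. The pin seated collar-down in the wooden block, at (223,189), is the one described. The jig's top leaf is copper, its near end points to the robot, and brass sticks out behind it. Next I'll measure the jig pose and pin heights.

Run:
```python
from h import *
P=lambda x,y,z:ray("top",170+x/4.6,140+y/4.6,z)
TL,TR,BR,BL=[P(x,y,.008) for x,y in [(518,65),(660,35),(715,225),(572,262)]]
print(TL.round(3),TR.round(3),BR.round(3),BL.round(3))
ax=(TL+TR-BL-BR)/2; ay=(TL+BL-TR-BR)/2
print(np.linalg.norm(ax),np.linalg.norm(ay),np.arctan2(ax[1],ax[0]),np.arctan2(-ay[0],ay[1]))
c=(TL+TR+BL+BR)/4; yaw=(np.arctan2(ax[1],ax[0])+np.arctan2(-ay[0],ay[1]))/2; ex=np.array([np.cos(yaw),np.sin(yaw),0]); o=c-.015*ex; print("jig",o,yaw)
L=[P(x,y,.046) for x,y in [(575,97),(648,80),(680,232),(610,248)]]
for p in L: d=p-o; print("leaf3",d@ex, -d[0]*ex[1]+d[1]*ex[0])
p=P(620,149,.043); d=p-o; print("hole",p,d@ex, -d[0]*ex[1]+d[1]*ex[0])
B=[P(x,y,.045) for x,y in [(190,195),(280,170),(312,268),(218,292)]]; print("block c",np.mean(B,0), [np.linalg.norm(B[i]-B[i-1]).round(3) for i in range(4)])
from scipy.optimize import least_squares
for n,u1,u2 in [("A",(170+75/4.6,140+178/4.6),(320.5,278)),("B",(170+272/4.6,140+346/4.6),(359,240)),("pin",(170+233/4.6,140+209/4.6),(323.5,257.5))]:
    r=least_squares(lambda p:np.r_[proj("top",p)-u1,proj("side",p)-u2],[.5,.1,.1]); print(n,r.x.round(4),r.fun.round(1))
```

```text
[ 0.65  -0.037  0.008] [ 0.673 -0.13   0.008] [ 0.546 -0.169  0.008] [ 0.519 -0.077  0.008]
0.13470655873305667 0.09586437590349337 0.29112380656007225 0.26304522482761783
jig [ 0.58253385 -0.1073846   0.008     ] 0.27708451569384507
leaf3 0.04350830541203321 0.019924702796506953
leaf3 0.0428415250051467 -0.0280378828930153
leaf3 -0.05815884128553593 -0.02247986888391342
leaf3 -0.05710339632513595 0.022901224701039283
hole [ 0.58635259 -0.1057922   0.043     ] 0.0041086859268350175 0.00048703888563017507
block c [0.52677336 0.12531141 0.045     ] [np.float64(0.065), np.float64(0.058), np.float64(0.067), np.float64(0.06)]
A [0.5417 0.2179 0.1182] [ 0.  -0.1  0.   0. ]
B [0.4433 0.0967 0.1155] [-0.   0.1 -0.1 -0. ]
pin [0.5306 0.1278 0.0938] [ 0.  -0.1  0.1  0. ]
```

step_arm(
  plan=[
    [0, 0, 0, 0, 0, -1, 1],
    [0, 0, 0, 0, 0, -1, 1],
    [0, 0, 0, 0, 0, -1, 1],
    [0, 0, 0, 0, 0, -1, 1],
    [0, 0, 0, 0, 0, -1, 1],
    [0, -1, 0, 0, 0, 0, 1],
    [0, -1, 0, 0, 0, 0, 1],
    [0, -1, 0, 0, 0, 0, 1],
    [0, -1, 0, 0, 0, 0, 1],
    [0, -1, 0, 0, 0, 0, 1],
  ],
  squeeze=20,
)

```text
t: 1.1
ee_pos: [0.2877, 0.4009, 0.2181]
ee_rot: [-3.141, -0.001, -2.868]
force: [0.4, 0.0, 0.5]
width: 0.0176
grasp_force: 0.0
```

step_arm(
  plan=[
    [0, -1, 0, 0, 0, 0, 1],
    [0, -1, 0, 0, 0, 0, 1],
    [0, -1, 0, 0, 0, 0, 1],
    [0, -1, 0, 0, 0, 0, 1],
    [0, -1, 0, 0, 0, 0, 1],
    [0, -1, 0, 0, 0, 0, 1],
    [0, -1, 0, 0, 0, 0, 1],
    [0, -1, 0, 0, 0, 0, 1],
    [0, -1, 0, 0, 0, 0, 1],
    [0, -1, 0, 0, 0, 0, 1],
  ],
)

```text
t: 2.1
ee_pos: [0.3686, 0.1122, 0.2183]
ee_rot: [3.142, -0.0, -2.868]
force: [1.2, 1.0, -0.7]
width: 0.0006
grasp_force: 0.0
```

step_arm(
  plan=[
    [-0.16, -1, 0.3, 0, 0, 0, 1],
    [-0.16, -1, 0.3, 0, 0, 0, 1],
    [-0.16, -1, 0.3, 0, 0, 0, 1],
    [-0.16, -1, 0.3, 0, 0, 0, 1],
    [-0.16, -1, 0.3, 0, 0, 0, 1],
    [-0.16, -1, 0.3, 0, 0, 0, 1],
    [-0.16, -1, 0.3, 0, 0, 0, 1],
    [-0.16, -1, 0.3, 0, 0, 0, 1],
    [-0.16, -1, 0.3, 0, 0, 0, 1],
    [0, 0, 0, 0, 0, 0, 1],
  ],
)

```text
t: 3.1
ee_pos: [0.4829, -0.1374, 0.1357]
ee_rot: [3.141, -0.002, -2.871]
force: [0.0, -0.2, -0.3]
width: 0.0001
grasp_force: 0.0
```

Run:
```python
from h import *
s=observe(); print({k:np.round(s[k],4).tolist() for k in("t","ee_pos","ee_rot","joint_pos","force","width")})
f=grab_frame("wrist"); cv2.imwrite("pics/w1.png",f[:,:,::-1])
```

```text
{'t': 3.1, 'ee_pos': [0.4829, -0.1374, 0.1357], 'ee_rot': [3.1408, -0.0024, -2.8708], 'joint_pos': [-0.3787, -0.0785, 1.8542, -0.0008, 1.3683, -2.2201], 'force': [0.0318, -0.1548, -0.2551], 'width': 0.0001}
```

View pics/w1.png

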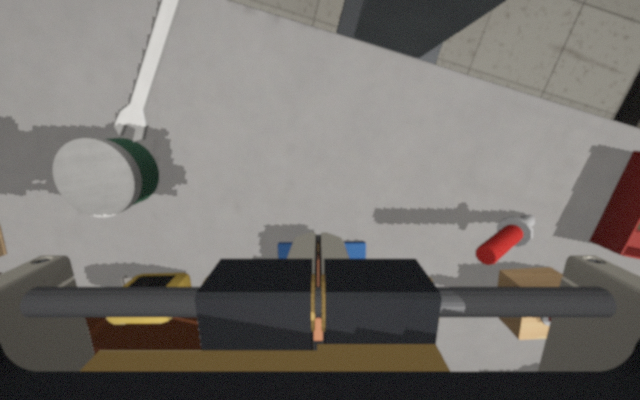

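The wrist view shows the tool itself in front of the jig: fingers at (318,260), and the leaf's near end hidden behind them. I'll lower the tool and push by feel.

step_arm(
  plan=[
    [0, 0.05, 0.98, 0, 0, 0, 1],
    [0, 0, 0.98, 0, 0, 0, 1],
    [0, 0, 0.98, 0, 0, 0, 1],
    [0, 0, 0.98, 0, 0, 0, 1],
    [0, 0, 0, 0, 0, 0, 1],
  ],
)

```text
t: 3.65
ee_pos: [0.479, -0.1312, 0.0161]
ee_rot: [3.137, -0.006, -2.868]
force: [-0.8, 0.0, 0.0]
width: 0.0007
grasp_force: 0.0
```

step_arm(
  plan=[
    [-0.1, 0, 0, 0, 0, 0, 1],
    [-0.1, 0, 0, 0, 0, 0, 1],
    [-0.1, 0, 0, 0, 0, 0, 1],
    [-0.1, 0, 0, 0, 0, 0, 1],
    [-0.1, 0, 0, 0, 0, 0, 1],
    [-0.1, 0, 0, 0, 0, 0, 1],
  ],
)

```text
t: 4.25
ee_pos: [0.5007, -0.1286, 0.0204]
ee_rot: [-3.141, 0.0, -2.868]
force: [0.5, 0.1, -0.8]
width: 0.0003
grasp_force: 0.0
```

step_arm(
  plan=[
    [-0.1, 0, 0, 0, 0, 0, 1],
    [-0.1, 0, 0, 0, 0, 0, 1],
    [-0.1, 0, 0, 0, 0, 0, 1],
    [-0.1, 0, 0, 0, 0, 0, 1],
  ],
)

```text
t: 4.65
ee_pos: [0.5119, -0.1253, 0.0199]
ee_rot: [3.141, -0.0, -2.868]
force: [-1.6, 0.5, -0.9]
width: 0.0001
grasp_force: 0.2
```

step_arm(
  plan=[
    [-0.06, 0, 0, 0, 0, 0, 1],
    [-0.06, 0, 0, 0, 0, 0, 1],
    [-0.06, 0, 0, 0, 0, 0, 1],
    [-0.06, 0, 0, 0, 0, 0, 1],
  ],
)

```text
t: 5.05
ee_pos: [0.5186, -0.1234, 0.02]
ee_rot: [3.142, -0.0, -2.868]
force: [-1.5, -0.2, 0.8]
width: 0.0005
grasp_force: 0.4
```

step_arm(
  plan=[
    [-0.04, 0, 0, 0, 0, 0, 1],
    [-0.04, 0, 0, 0, 0, 0, 1],
    [-0.04, 0, 0, 0, 0, 0, 1],
  ],
)

```text
t: 5.35
ee_pos: [0.5221, -0.1225, 0.02]
ee_rot: [3.142, -0.0, -2.868]
force: [-1.4, 0.4, -0.2]
width: 0.0003
grasp_force: 0.5
```

step_arm(
  plan=[
    [-0.04, 0, 0, 0, 0, 0, 1],
    [-0.04, 0, 0, 0, 0, 0, 1],
  ],
)

```text
t: 5.55
ee_pos: [0.5244, -0.1218, 0.02]
ee_rot: [3.142, -0.0, -2.868]
force: [-0.8, -1.1, 0.8]
width: 0.0007
grasp_force: 0.5
```

step_arm(
  plan=[
    [-0.04, 0, 0, 0, 0, 0, 1],
    [-0.04, 0, 0, 0, 0, 0, 1],
  ],
)

```text
t: 5.75
ee_pos: [0.5268, -0.1211, 0.02]
ee_rot: [3.142, -0.0, -2.868]
force: [-1.4, 0.1, -0.2]
width: 0.0006
grasp_force: 0.5
```

step_arm(
  plan=[
    [-0.03, 0, 0, 0, 0, 0, 1],
    [-0.03, 0, 0, 0, 0, 0, 1],
  ],
)

```text
t: 5.95
ee_pos: [0.5285, -0.1207, 0.02]
ee_rot: [-3.142, 0.0, -2.868]
force: [-0.9, -0.3, 0.2]
width: 0.0005
grasp_force: 0.5
```

step_arm(
  plan=[
    [-0.03, 0, 0, 0, 0, 0, 1],
    [-0.03, 0, 0, 0, 0, 0, 1],
  ],
)

```text
t: 6.15
ee_pos: [0.5298, -0.1203, 0.02]
ee_rot: [3.141, -0.001, -2.868]
force: [-4.9, -1.2, 2.5]
width: 0.0006
grasp_force: 2.9
```

step_arm(
  plan=[
    [-0.02, 0, 0, 0, 0, 0, 1],
  ],
)

```text
t: 6.25
ee_pos: [0.5298, -0.1202, 0.0198]
ee_rot: [3.141, -0.002, -2.868]
force: [-8.3, -2.3, 4.5]
width: 0.0006
grasp_force: 4.0
```

step_arm(
  plan=[
    [0, 0, 0, 0, 0, 0, 1],
  ],
)

```text
t: 6.35
ee_pos: [0.5298, -0.1202, 0.0198]
ee_rot: [3.141, -0.002, -2.868]
force: [-5.9, -2.8, 2.6]
width: 0.0002
grasp_force: 3.0
```

Contact is firm: the tool holds at x=0.5298 while the force rises to about 8 N. I'll back off, go up and look at the holes from above.

step_arm(
  plan=[
    [0.33, 0, 0, 0, 0, 0, 1],
    [0, 0, -0.95, 0, 0, 0, 1],
    [0, 0, -0.95, 0, 0, 0, 1],
    [0, 0, -0.95, 0, 0, 0, 1],
    [0, 0, 0, 0, 0, 0.98, 1],
    [0, 0, 0, 0, 0, 0.98, 1],
    [-0.78, 0.23, 0, 0, 0, 0, 1],
    [-0.78, 0.23, 0, 0, 0, 0, 1],
    [-0.78, 0.23, 0, 0, 0, 0, 1],
    [0, 0, 0, 0, 0, 0, 1],
  ],
)

```text
t: 7.35
ee_pos: [0.5934, -0.1014, 0.1058]
ee_rot: [3.141, 0.002, -3.141]
force: [-0.6, 0.2, -0.2]
width: 0.0006
grasp_force: 0.0
```

```bash
cat >> h.py <<'E'
from scipy.spatial.transform import Rotation as Ro
def wcal(s):
    c=calibration("wrist");T=np.eye(4);T[:3,:3]=Ro.from_euler("xyz",s["ee_rot"]).as_matrix();T[:3,3]=s["ee_pos"]
    return np.array(c["intrinsics"]),T@np.array(c["tool_from_camera"])
def wray(s,u,v,z):
    K,T=wcal(s);d=T[:3,:3]@np.linalg.solve(K,[u,v,1]);o=T[:3,3];return o+d*(z-o[2])/d[2]
E
python3 - <<'E'
from h import *
import pickle
s=observe(); print({k:np.round(s[k],4).tolist() for k in("t","ee_pos","ee_rot","force")})
f=grab_frame("wrist"); cv2.imwrite("pics/w2.png",f[:,:,::-1]); pickle.dump(s,open("s2.pkl","wb"))
cv2.imwrite("pics/w2c.png",cv2.resize(f[140:265,230:400,::-1],None,fx=4.6,fy=4.6,interpolation=cv2.INTER_CUBIC))
E
```

```text
{'t': 7.35, 'ee_pos': [0.5934, -0.1014, 0.1058], 'ee_rot': [3.1414, 0.0021, -3.1408], 'force': [-0.5504, 0.2314, -0.1731]}
```

View pics/w2c.png

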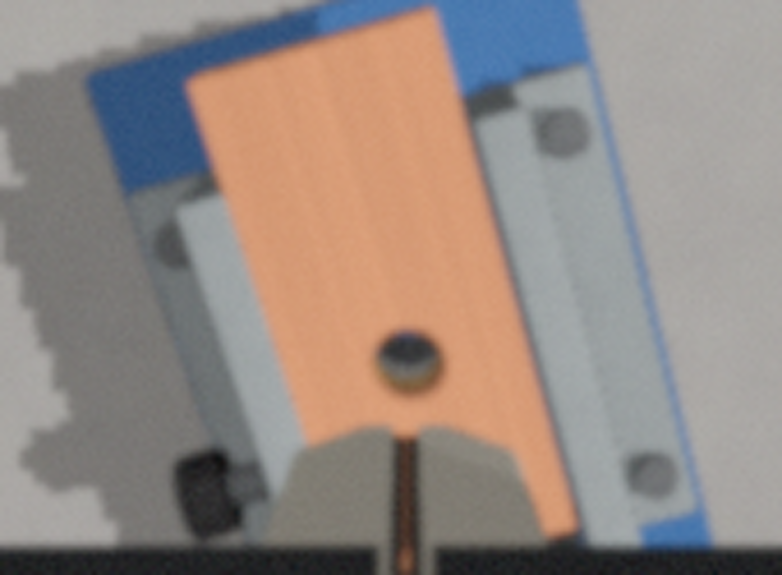

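The crop shows the near end of the pack flush: no brass or steel is sticking out. The hole is clear and dark at crop (409,361), which is wrist pixel (318.9,218.5).

Run:
```python
from h import *
import pickle
s=pickle.load(open("s2.pkl","rb"))
W=lambda x,y,z=.046:wray(s,230+x/4.6-.4,140+y/4.6-.4,z)
h=W(409,361); print("hole",h, "dia",W(442,361)-W(376,361))
a,b=W(188,82),W(437,8); m=(a+b)/2; print(a,b,np.linalg.norm(a-b),m, np.linalg.norm(h-m),np.arctan2((h-m)[1],(h-m)[0]))
```

```text
hole [ 0.59461289 -0.10165289  0.046     ] dia [-3.52817838e-06  1.20268260e-02 -2.77555756e-17]
[ 0.54409756 -0.13967404  0.046     ] [ 0.53163595 -0.09698354  0.046     ] 0.04447212924173081 [ 0.53786676 -0.11832879  0.046     ] 0.059145661648260704 0.28582203713700405
```

step_arm(
  plan=[
    [0, 0, -0.8, 0, 0, 0, 0],
    [0.27, 0.95, -0.1, 0, 0, 0, 0],
    [0.27, 0.95, -0.1, 0, 0, 0, 0],
    [0.27, 0.95, -0.1, 0, 0, 0, 0],
    [0.27, 0.95, -0.1, 0, 0, 0, 0],
    [0.27, 0.95, -0.1, 0, 0, 0, 0],
    [0.27, 0.95, -0.1, 0, 0, 0, 0],
    [0.27, 0.95, -0.1, 0, 0, 0, 0],
    [0.27, 0.95, -0.1, 0, 0, 0, 0],
    [0, 0, 0, 0, 0, 0, 0],
  ],
)

```text
t: 8.4
ee_pos: [0.5253, 0.1283, 0.154]
ee_rot: [3.14, 0.0, -3.139]
force: [0.4, -0.3, 0.6]
width: 0.0465
grasp_force: 0.0
```

Run:
```python
from h import *
import pickle
s=observe(); print({k:np.round(s[k],4).tolist() for k in("t","ee_pos","ee_rot","width")})
f=grab_frame("wrist"); cv2.imwrite("pics/w3.png",f[:,:,::-1]); pickle.dump(s,open("s3.pkl","wb"))
cv2.imwrite("pics/w3c.png",cv2.resize(f[120:245,230:400,::-1],None,fx=4.6,fy=4.6,interpolation=cv2.INTER_CUBIC))
```

```text
{'t': 8.4, 'ee_pos': [0.5253, 0.1283, 0.154], 'ee_rot': [3.1405, 0.0005, -3.1392], 'width': 0.0465}
```

View pics/w3c.png

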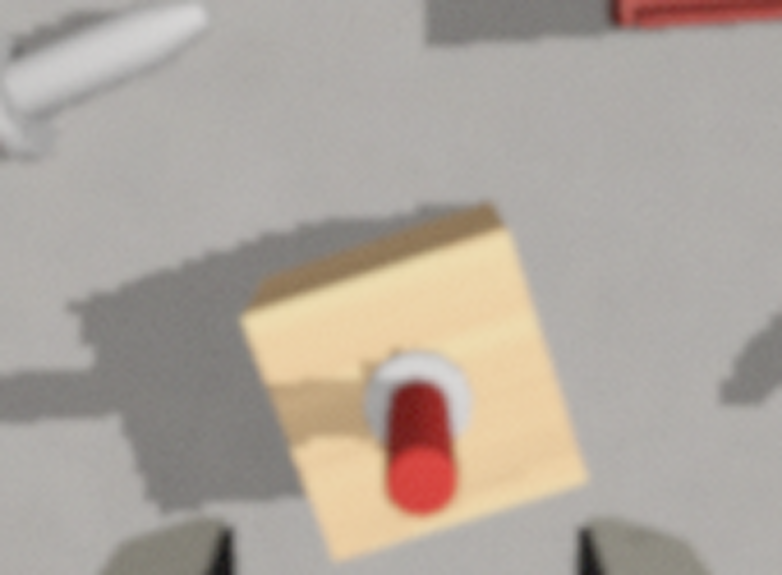

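The crop shows the pin in the block: red top at (421,482), collar at (417,400). It stands close to upright.

Run:
```python
from h import *
import pickle
s=pickle.load(open("s3.pkl","rb"))
W=lambda x,y,z:wray(s,230+x/4.6-.4,120+y/4.6-.4,z)
print("top",W(421,482,.099),"dia",W(455,482,.099)-W(388,482,.099));print("collar",W(417,400,.049),W(470,400,.049)-W(366,400,.049))
print("block",np.mean([W(*p,.045) for p in[(242,320),(508,230),(588,480),(335,560)]],0))
```

```text
top [0.53030537 0.13023575 0.099     ] dia [-1.92247881e-05  1.20249401e-02  0.00000000e+00]
collar [0.52957679 0.12999889 0.049     ] [-3.78980109e-05  2.24914376e-02  0.00000000e+00]
block [0.53099346 0.13031252 0.045     ]
```

step_arm(
  plan=[
    [-0.16, 0.06, 0.5, 0, 0, 0, 0],
    [0, 0, 0.8, 0, 0, 0, 0],
    [0, 0, 0.8, 0, 0, 0, 0],
    [0, 0, 0.83, 0, 0, 0, 0],
    [0, 0, 0, 0, 0, 0, 0],
  ],
)

```text
t: 8.95
ee_pos: [0.528, 0.1259, 0.0603]
ee_rot: [-3.14, -0.008, 3.14]
force: [-0.0, -0.8, 0.5]
width: 0.0464
grasp_force: 0.0
```

step_arm(
  plan=[
    [0, 0, 0, 0, 0, 0, 0.8],
    [0, 0, 0, 0, 0, 0, 1],
    [0, 0, 0, 0, 0, 0, 1],
    [0, 0, 0, 0, 0, 0, 1],
    [0, 0, 0, 0, 0, 0, 1],
    [0, 0, 0, 0, 0, 0, 1],
  ],
  squeeze=25,
)

```text
t: 9.55
ee_pos: [0.5323, 0.129, 0.0667]
ee_rot: [3.14, 0.002, 3.141]
force: [0.4, 4.7, 1.6]
width: 0.0131
grasp_force: 24.9
```

step_arm(
  plan=[
    [0, 0, -0.3, 0, 0, 0, 1],
    [0, 0, -0.6, 0, 0, 0, 1],
    [0, 0, -0.9, 0, 0, 0, 1],
    [0, 0, -0.9, 0, 0, 0, 1],
    [0, 0, 0, 0, 0, 0, 1],
    [0, 0, 0, 0, 0, 0, 1],
  ],
)

```text
t: 10.15
ee_pos: [0.5319, 0.1279, 0.147]
ee_rot: [3.141, 0.002, 3.141]
force: [0.1, -0.3, -1.3]
width: 0.0134
grasp_force: 25.0
```

Run:
```python
from h import *
import pickle
s=observe(); print({k:np.round(s[k],4).tolist() for k in("t","ee_pos","ee_rot","width","force")})
f=grab_frame("wrist"); cv2.imwrite("pics/w4.png",f[:,:,::-1]); pickle.dump(s,open("s4.pkl","wb"))
cv2.imwrite("pics/w4c.png",cv2.resize(f[150:275,230:400,::-1],None,fx=4.6,fy=4.6,interpolation=cv2.INTER_CUBIC))
```

```text
{'t': 10.15, 'ee_pos': [0.5319, 0.1279, 0.147], 'ee_rot': [3.1415, 0.0015, 3.1414], 'width': 0.0134, 'force': [0.082, -0.3322, -1.3409]}
```

View pics/w4c.png

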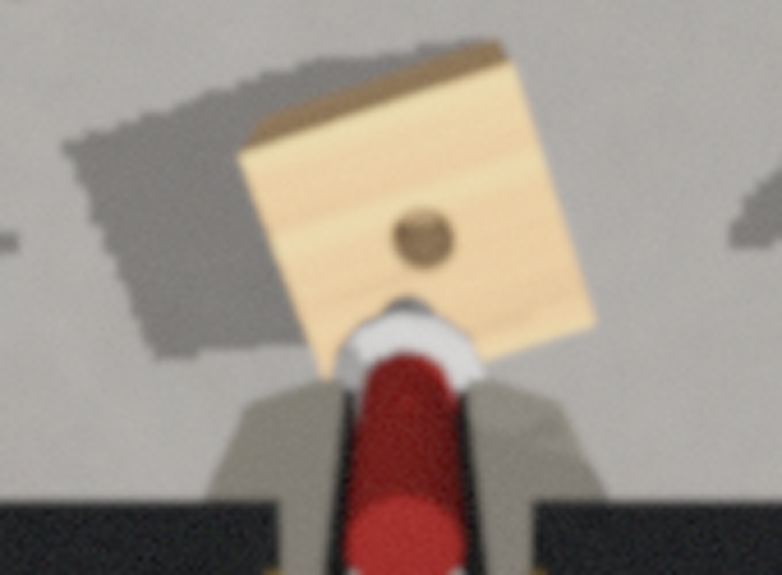

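The pin is held upright. The collar spans crop x 335–487 with its near edge at y≈313. The tip shows at (408,298) and the red top at about (405,548).

Run:
```python
from h import *
import pickle
s=pickle.load(open("s4.pkl","rb"));c=calibration("wrist");T=np.linalg.inv(c["tool_from_camera"])
def pj(p):
    q=T[:3,:3]@np.array(p).T+T[:3,3:];q=c["intrinsics"]@q;q=q[:2]/q[2];return (q.T+.4-[230,150])*4.6
th=np.linspace(0,6.283,181)
def circ(dx,dy,z,r): e=pj(np.c_[dx+r*np.cos(th),dy+r*np.sin(th),np.full(181,z)]);return e.min(0).round(0),e.max(0).round(0)
for dx in(0,.002,.004):
  print(dx,"collar",circ(dx,0,.0177,.012),"colbot",circ(dx,0,.0217,.012),"shank10",circ(dx,0,.0477,.0055),"tip",circ(dx,0,.0577,.0025),"top",circ(dx,0,-.0323,.007))
W=lambda x,y,z:wray(s,230+x/4.6-.4,150+y/4.6-.4,z)
print("blockhole",W(424,239,.045))
```

```text
0 collar (array([332., 322.]), array([491., 470.])) colbot (array([334., 313.]), array([490., 459.])) shank10 (array([379., 301.]), array([443., 361.])) tip (array([397., 300.]), array([425., 326.])) top (array([352., 508.]), array([475., 618.]))
0.002 collar (array([332., 309.]), array([491., 458.])) colbot (array([333., 301.]), array([490., 447.])) shank10 (array([379., 290.]), array([443., 350.])) tip (array([397., 289.]), array([425., 316.])) top (array([352., 492.]), array([475., 603.]))
0.004 collar (array([332., 296.]), array([492., 446.])) colbot (array([333., 288.]), array([490., 435.])) shank10 (array([379., 279.]), array([443., 339.])) tip (array([397., 278.]), array([425., 305.])) top (array([352., 475.]), array([476., 587.]))
blockhole [0.53032695 0.13088098 0.045     ]
```

step_arm(
  plan=[
    [-0.26, -0.95, 0, 0, 0, 0, 1],
    [-0.26, -0.95, 0, 0, 0, 0, 1],
    [-0.26, -0.95, 0, 0, 0, 0, 1],
    [-0.26, -0.95, 0, 0, 0, 0, 1],
    [-0.26, -0.95, 0, 0, 0, 0, 1],
    [-0.26, -0.95, 0, 0, 0, 0, 1],
    [-0.26, -0.95, 0, 0, 0, 0, 1],
    [-0.26, -0.95, 0, 0, 0, 0, 1],
    [0, 0, 0.5, 0, 0, 0, 1],
    [0, 0, 0, 0, 0, 0, 1],
  ],
)

```text
t: 11.2
ee_pos: [0.5912, -0.1, 0.1272]
ee_rot: [3.14, -0.007, 3.14]
force: [-1.9, 1.1, -2.0]
width: 0.0135
grasp_force: 25.0
```

step_arm(
  plan=[
    [0, 0, 0, 0, 0, 0, 1],
    [0, 0, 0, 0, 0, 0, 1],
  ],
)

```text
t: 11.4
ee_pos: [0.5934, -0.0991, 0.1312]
ee_rot: [3.141, -0.001, -3.141]
force: [0.3, 0.2, -0.3]
width: 0.0136
grasp_force: 25.0
```

step_arm(
  plan=[
    [-0.06, -0.07, 0, 0, 0, 0, 1],
    [0, 0, 0.25, 0, 0, 0, 1],
    [0, 0, 0.25, 0, 0, 0, 1],
    [0, 0, 0.1, 0, 0, 0, 1],
    [0, 0, 0, 0, 0, 0, 1],
    [0, 0, 0, 0, 0, 0, 1],
  ],
)

```text
t: 12.0
ee_pos: [0.5955, -0.1023, 0.1134]
ee_rot: [3.142, -0.0, 3.141]
force: [-0.0, -0.1, -1.5]
width: 0.0138
grasp_force: 25.0
```

Run:
```python
from h import *
import pickle
s=observe(); print({k:np.round(s[k],4).tolist() for k in("t","ee_pos","ee_rot","width","force")})
f=grab_frame("wrist"); cv2.imwrite("pics/w5.png",f[:,:,::-1]); pickle.dump(s,open("s5.pkl","wb"))
cv2.imwrite("pics/w5c.png",cv2.resize(f[170:250,265:370,::-1],None,fx=7,fy=7,interpolation=cv2.INTER_CUBIC))
```

```text
{'t': 12.0, 'ee_pos': [0.5955, -0.1023, 0.1134], 'ee_rot': [3.1415, -0.0004, 3.1412], 'width': 0.0138, 'force': [-0.0145, -0.1026, -1.4508]}
```

View pics/w5c.png

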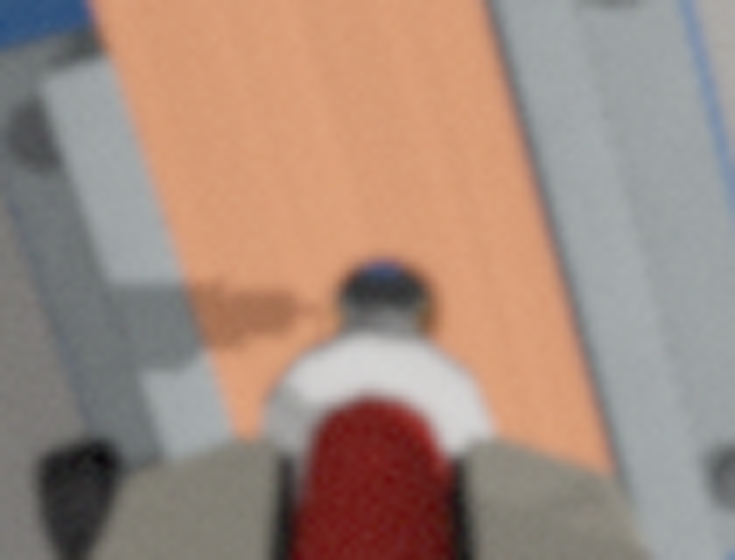

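The hole is at crop (386,290) with blue visible through it, so all the holes line up. The pin tip is about 0.5–1 mm left of it. I'll correct by 0.7 mm and lower gently.

step_arm(
  plan=[
    [0.01, 0.025, 0.1, 0, 0, 0, 1],
    [0, 0, 0.12, 0, 0, 0, 1],
    [0, 0, 0.12, 0, 0, 0, 1],
    [0, 0, 0, 0, 0, 0, 1],
  ],
)

```text
t: 12.45
ee_pos: [0.5948, -0.1014, 0.1025]
ee_rot: [3.141, -0.001, 3.141]
force: [0.1, 0.5, -2.1]
width: 0.0136
grasp_force: 25.0
```

step_arm(
  plan=[
    [0, 0, 0.1, 0, 0, 0, 1],
    [0, 0, 0.1, 0, 0, 0, 1],
    [0, 0, 0, 0, 0, 0, 1],
  ],
)

```text
t: 12.75
ee_pos: [0.595, -0.1015, 0.0968]
ee_rot: [3.141, -0.001, 3.141]
force: [-0.1, -0.1, -1.7]
width: 0.0135
grasp_force: 25.0
```

Tip at about 0.039, inside the top leaf's hole and free of contact. Continuing.

step_arm(
  plan=[
    [0, 0, 0.1, 0, 0, 0, 1],
    [0, 0, 0.1, 0, 0, 0, 1],
    [0, 0, 0, 0, 0, 0, 1],
  ],
)

```text
t: 13.05
ee_pos: [0.595, -0.1015, 0.0908]
ee_rot: [3.141, -0.001, 3.141]
force: [-0.0, -0.0, -1.2]
width: 0.0131
grasp_force: 25.0
```

step_arm(
  plan=[
    [0, 0, 0.08, 0, 0, 0, 1],
    [0, 0, 0.08, 0, 0, 0, 1],
    [0, 0, 0, 0, 0, 0, 1],
  ],
)

```text
t: 13.35
ee_pos: [0.5952, -0.1015, 0.0862]
ee_rot: [3.141, -0.0, 3.141]
force: [0.7, 0.4, -1.2]
width: 0.0134
grasp_force: 25.0
```

step_arm(
  plan=[
    [0, 0, 0.08, 0, 0, 0, 1],
    [0, 0, 0.08, 0, 0, 0, 1],
    [0, 0, 0, 0, 0, 0, 1],
  ],
)

```text
t: 13.65
ee_pos: [0.5951, -0.1015, 0.0814]
ee_rot: [3.141, -0.0, 3.141]
force: [0.1, 0.8, -1.1]
width: 0.0133
grasp_force: 25.0
```

step_arm(
  plan=[
    [0, 0, 0.08, 0, 0, 0, 1],
    [0, 0, 0.08, 0, 0, 0, 1],
    [0, 0, 0, 0, 0, 0, 1],
  ],
)

```text
t: 13.95
ee_pos: [0.5952, -0.1015, 0.0766]
ee_rot: [3.141, -0.0, 3.141]
force: [1.3, 0.8, -0.7]
width: 0.0138
grasp_force: 25.0
```

step_arm(
  plan=[
    [0, 0, 0.08, 0, 0, 0, 1],
    [0, 0, 0.08, 0, 0, 0, 1],
    [0, 0, 0, 0, 0, 0, 1],
  ],
)

```text
t: 14.25
ee_pos: [0.5954, -0.1015, 0.0719]
ee_rot: [3.141, 0.0, 3.141]
force: [0.7, 0.8, -1.5]
width: 0.0136
grasp_force: 25.0
```

step_arm(
  plan=[
    [0, 0, 0.06, 0, 0, 0, 1],
    [0, 0, 0.04, 0, 0, 0, 1],
    [0, 0, 0, 0, 0, 0, 1],
  ],
)

```text
t: 14.55
ee_pos: [0.5954, -0.1016, 0.0691]
ee_rot: [3.142, 0.0, 3.141]
force: [1.2, 0.8, -2.2]
width: 0.0134
grasp_force: 25.0
```

step_arm(
  plan=[
    [0, 0, 0.03, 0, 0, 0, 1],
    [0, 0, 0.02, 0, 0, 0, 1],
    [0, 0, 0, 0, 0, 0, 1],
  ],
)

```text
t: 14.85
ee_pos: [0.5954, -0.1016, 0.0677]
ee_rot: [3.142, 0.0, 3.141]
force: [1.6, 0.2, -1.7]
width: 0.0135
grasp_force: 25.0
```

step_arm(
  plan=[
    [0, 0, 0.02, 0, 0, 0, 1],
    [0, 0, 0, 0, 0, 0, 1],
  ],
)

```text
t: 15.05
ee_pos: [0.5956, -0.1016, 0.0676]
ee_rot: [-3.141, 0.001, 3.141]
force: [1.4, 0.8, 2.5]
width: 0.0135
grasp_force: 25.0
```

The collar is seated: the upward force turned positive at the expected height. Releasing and rising.

step_arm(
  plan=[
    [0, 0, 0, 0, 0, 0, 0.5],
    [0, 0, 0, 0, 0, 0, 0],
    [0, 0, 0, 0, 0, 0, 0],
    [0, 0, 0, 0, 0, 0, 0],
    [0, 0, 0, 0, 0, 0, 0],
  ],
)

```text
t: 15.55
ee_pos: [0.5952, -0.1016, 0.067]
ee_rot: [3.142, -0.0, 3.141]
force: [-0.4, -0.2, -0.1]
width: 0.0454
grasp_force: 0.0
```

step_arm(
  plan=[
    [0, 0, -0.3, 0, 0, 0, 0],
    [0, 0, -0.8, 0, 0, 0, 0],
    [0, 0, -0.8, 0, 0, 0, 0],
    [0, 0, -0.8, 0, 0, 0, 0],
    [0, 0, -0.6, 0, 0, 0, 0],
    [0, 0, 0, 0, 0, 0, 0],
    [0, 0, 0, 0, 0, 0, 0],
  ],
)

```text
t: 16.25
ee_pos: [0.5956, -0.1017, 0.1664]
ee_rot: [-3.141, 0.001, 3.141]
force: [0.3, 0.2, -0.9]
width: 0.0464
grasp_force: 0.0
```

Run:
```python
from h import *
s=observe(); print({k:np.round(s[k],4).tolist() for k in("t","ee_pos","ee_rot","width","force")})
f=grab_frame("wrist")
g=cv2.resize(f[140:260,230:400,::-1],None,fx=4.6,fy=4.6,interpolation=cv2.INTER_CUBIC);cv2.imwrite("pics/w6c.png",g)
```

```text
{'t': 16.25, 'ee_pos': [0.5956, -0.1017, 0.1664], 'ee_rot': [-3.1413, 0.001, 3.1413], 'width': 0.0464, 'force': [0.2595, 0.219, -0.8955]}
```

View pics/w6c.png

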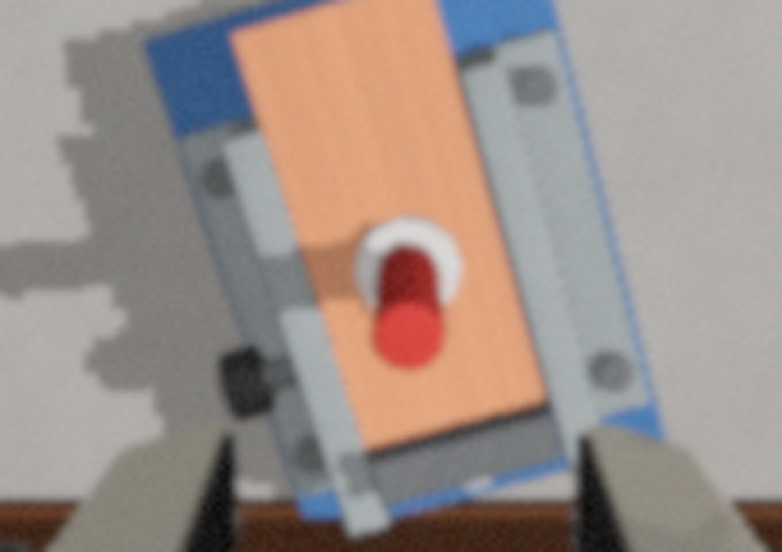

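The view shows the pin upright with its collar (408,265) flat on the copper leaf. The leaf's far end is against the stop (from (370,450) to (548,400)), and the gripper is clear.

```bash
python3 -c "
from rig import *
print(job_done())"
```

```text
the job is handed in; nothing more can be done
None
```

The three leaves are home against the stop, and the red-grip pin from the block is through all three into the bore, collar flat on the top leaf and released; the job was handed in at about 16 s of the 58 s allowed.

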